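# Pack the dishwasher tablets down their tube

## Task

Take the red-handled tamper from its bamboo block and use it for everything: push the dispenser's orange gate fully open by its tab so that the waiting tablet drops into the clear tube, push the whole column of tablets down until all three sit tight on the tube's bottom and press firmly on them for a moment, then push the gate fully shut again. Stand the tamper back in its block and let go; keep the fingers off the dispenser and its tablets, and leave the other things on the counter where they are.

Things in the scene. Friction and masses are not known exactly. Their poses are not given: they have to be found in the camera images.
- dispenser: Tablet dispenser, fixed (place and yaw differ each time). Origin on the counter on the tube's axis, z up. White round foot 96 mm across, 20 mm high; on it an upright clear tube, bore 36 mm, wall 4 mm, inner floor 20 mm and open mouth 155 mm above the counter. A white tray 49 mm wide runs out level along the dispenser's +x, from the tube to 116 mm from its axis; no part of it is higher than 132 mm.
- tube_mouth (a point): Centre of the tube's open mouth, on its axis, 155 mm above the counter; axes as the dispenser's.
- gate (a joint): Orange sliding gate that crosses the tube and lies in the tray: 0 = shut (its plate, top face 130 mm above the counter, closes the bore), 0.044 m = fully open (bore clear). It slides along the dispenser's +x to open, stays where it is left, and resists with about 2 N.
- gate_tab (a point): Centre of the gate's upright orange tab, 147.5 mm above the counter, moving with the gate: 67 mm from the tube's axis along the dispenser's +x when shut, 111 mm when open. The tab is 10 mm thick (along x), 34 mm wide, from 130 to 165 mm high. Shut, there are 40 mm between the tube's outer wall and the tab, and there the gate's flat plate lies 130 mm high.
- low_tablet (a joint): Lower of two yellow tablets that stick in the tube (each 32 mm across, 22 mm thick): how far it stands above its packed place, in m; 0 = resting on the tube's floor (underside 20 mm above the counter). It stays wherever it is left and resists sliding with about 4 N.
- mid_tablet (a joint): Upper of the two stuck tablets: height above its packed place, in m; 0 = on the packed lower one (underside 42 mm above the counter). At the start there is a gap between the two; pushed down it meets the lower one and takes it along. It resists with about 4 N of its own.
- loose_tablet: Waiting yellow tablet, a disc 32 mm across and 22 mm thick, 30 g, lying loose on the shut gate inside the tube's top (underside 130 mm above the counter). Origin: centre of its underside, z along its axis. With the gate open it falls onto the upper stuck tablet, or hangs askew until pushed; packed, its underside is 64 mm above the counter and its top 86 mm, below the gate.
- tamper: Wooden tamper, 170 mm long, about 120 g, standing upright in its block. Origin: centre of its foot's underside; z up along it. Foot 24 mm across and 14 mm high, then a shaft 16 mm across up to 110 mm, then a red square handle 24 x 24 mm from 110 to 170 mm (top end), its faces across the tamper's x and y.
- block: Bamboo tamper block, 90 x 90 mm and 50 mm high, fixed to the counter (its place differs each time). Origin on the counter under its centre.
- block_hole0 (a point): Centre of the block's round hole at its top face, 50 mm above the counter; the hole is 35 mm across and 40 mm deep, so the tamper's foot stands 10 mm above the counter. The tamper is free to stand anywhere in the hole.
- pot: White enamel pot with lid, 176 mm across (216 mm over its two handles, along its y), 147 mm high; origin under its centre. Leave alone.
- spoon_holder: Bamboo spoon holder, 84 mm across, 130 mm high, with three wooden spoons that reach 260 mm high and up to 45 mm from its axis; origin under its centre. Leave alone.
- oil_bottle: Green glass bottle, 56 mm across, 210 mm high; origin under its centre. It stands between the block and the dispenser. Leave alone.
- jar: Glass jar with a blue screw cap, 76 mm across, 125 mm high; origin under its centre. Leave alone.
- mug: Blue mug, 80 mm across, 92 mm high, handle at its +y; origin under its centre. Leave alone.
- salt_mill: Dark wooden salt mill, 54 mm across, 142 mm high; origin under its centre. Leave alone.
- ladle: Steel ladle lying on the counter near the robot, 300 mm long along its y, bowl (76 mm across, 30 mm high) at +y; origin on the counter, 140 mm from the handle's end. Leave alone.
Not all that is in view belongs to the job. There is more than one size of the tamper; the one meant has the size given above.

How it is judged:
By the outcome, as a careful person would: the job done as asked, in the order asked, and still so for the second after the job is handed in, with the robot touching nothing.
It also fails if it takes over 72 s, if anything falls off the work surface, if the arm or the gripper's body presses on something with over 40 N, if the wrist force passes 120 N, or if a joint passes its speed limit or range.

## Robot

A 6-joint arm with a two-finger parallel gripper is mounted at the origin on the work surface. World frame = base frame: x ahead of the robot, y to its left, z up, the work surface at z = 0. Lengths are in mm, angles in rad, forces in N, time in s.
With the tool pointing down it reaches from about 350 to 775 mm from the base axis. Payload 7.3 kg.
Tool frame: the origin (TCP) lies at the very end of the fingers, on their centre line; the grasp point (between the pads) lies 19 mm behind it; z points along the fingers, y is the line along which they close (so a half turn about z gives the same grasp; the last joint's range is limited). The gripper opens to 92 mm and grips with 3 to 60 N. Pads are 19 mm wide; open, the fingers measure 130 mm over their backs; the gripper's body (75 mm by 190 mm) begins 47 mm behind the grasp point.
Start: joints at [1.006, 0.342, 1.524, -0, 1.275, -0.146], TCP at [213.487, 479.654, 226.741] pointing down, gripper open.
Joint ranges: [-2.53, 2.53], [-0.77, 2.02], [0.04, 2.7], [-1, 4.14], [0.28, 2.66], [-3.11, 3.11]. Speed limits (rad/s): [2.57, 2.57, 3.14, 3.14, 3.14, 3.14].

## Interface

Orientations are given as a unit quaternion [w, x, y, z].
In Python, from rig import robot gives the robot as it stands.
- The arm moves only by the shell command python3 -m jog 'ROWS' [OPENING] [FORCE]. ROWS is JSON, a list of rows, each a list of 4 numbers: the shift along the world's x, y, z as a fraction of full scale, then the turn about the world's z as a fraction of full scale. A call has exactly 5 rows; each row is the pose to reach, as a shift and turn from the pose commanded when the call began, turning the shorter way round; what a row does not reach only later rows make up. Full scale, the value 1, is 1000 mm for a shift and pi rad for a turn. A row lasts 1/10 s, in which the tool goes at most 50 mm and 8.59 degrees, less where a joint would pass 70% of its speed; a pose out of reach is approached as far as the arm can. A call with a number of a shift or a turn outside -1 to 1 is refused whole. A call with a gripper value outside its range is refused whole. OPENING is the closure, from 0 (fully open) to 1 (shut), set as the call begins (- or left out, the last holds). The fingers move at their own pace and stop on an object; FORCE is the grip in N (left out, the last holds). Time passes only in rows, so rows that repeat a pose let the fingers close, or fill a call up. It gives the time, the measured TCP pose, the force, the opening and the grip force at its end, in the units of the state.
- robot.get_obs(): the state, without advancing time (a new reading comes with each control period).
- robot.camera(name): name is "scene" or "top" or "wrist"; returns the picture (420x560x3 uint8, red, green, blue); there is no depth.
- robot.get_calibration(name): a dict with "vertical_fov" (degrees; the focal length in pixels is half the picture's height over the tangent of half this angle, whatever the lens; pixels are square), "cx", "cy" (the principal point, pixels), "R" (3x3) and "t" (3): a world point X has camera coordinates R X + t. Camera axes: x right, y down, z forward; pixel columns grow to the right and rows downward; lengths in mm; the calibration is good to about 2 mm. The wrist camera is an equidistant fisheye: a pixel r from the principal point sees the ray r / f radians off the axis. A picture is of the moment at which its call begins: read the wrist's pose just before it. get_calibration takes no time and is no camera call; for the wrist camera it gives the pose at the moment of the call.
- robot.close_job(): hands the job in; it is judged then, once.
The state is a dict: "time_s": time; "q": joint angles; "dq": joint speeds; "tau": joint torques, N m; "tool_pos": TCP position; "orientation": TCP orientation; "contact_force": force on the tool from outside, world axes, zero at the start; "torque": the same for the moment, N m; "width": finger opening in mm; "finger_force": force on a finger pad.
Only numpy, scipy, OpenCV 4.12 (cv2) and the standard library are available. Lean on these libraries where they do the work, as an engineer would, in place of code of your own. Each camera call takes 0.05 s, during which the arm holds its last target. There are 200 camera calls.

## Working session

There is one attempt and no reset: what is moved stays moved. The work goes in short steps, Python scripts to look and compute and a shell command to move; the robot and the scene stay as the last step left them, time stands still between calls to the robot, and variables do not carry over. Pictures are saved under pics/ and viewed, at most 10 in all, crops included, and the job is handed in when it is done.

```bash
mkdir -p pics; ls
python3 - <<'E'
from rig import robot
import cv2
for n in ("scene","top"):
    im=robot.camera(n); cv2.imwrite(f"pics/{n}0.png",im[:,:,::-1])
    c=robot.get_calibration(n); print(n,c)
o=robot.get_obs(); print(o["time_s"],o["tool_pos"],o["orientation"],o["width"])
E
```

```text
pics
scene {'vertical_fov': 48.52832313807586, 'cx': 274.6108571796407, 'cy': 205.39041077088822, 'R': array([[-0.78295085,  0.62206289,  0.00507284],
       [ 0.40838184,  0.52012137, -0.75013201],
       [-0.46926778, -0.58524484, -0.66126865]]), 't': array([ 462.57137674, -138.84067167, 1515.50581448])}
top {'vertical_fov': 54.505001930303344, 'cx': 281.6114078814291, 'cy': 208.44092450739453, 'R': array([[-1.59964453e-03, -9.99952315e-01,  9.63374338e-03],
       [-9.89412085e-01,  1.84538900e-04, -1.45133358e-01],
       [ 1.45124660e-01, -9.76390391e-03, -9.89365200e-01]]), 't': array([8.36085141e-01, 5.61797898e+02, 1.33710427e+03])}
0.1 [213.29117653 479.32329978 226.13313597] [-2.26911419e-04  2.07868575e-01  9.78156526e-01 -6.44372088e-04] 91.90151177932705
```

View pics/scene0.png

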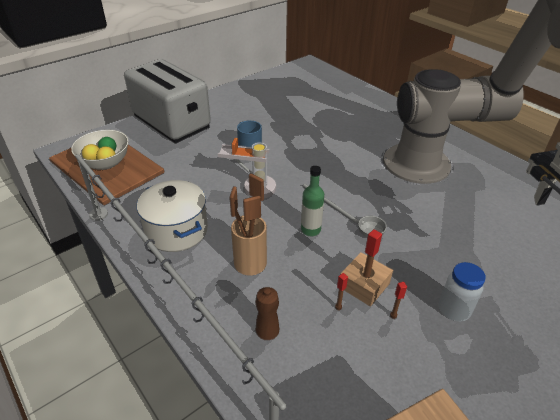

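View pics/top0.png

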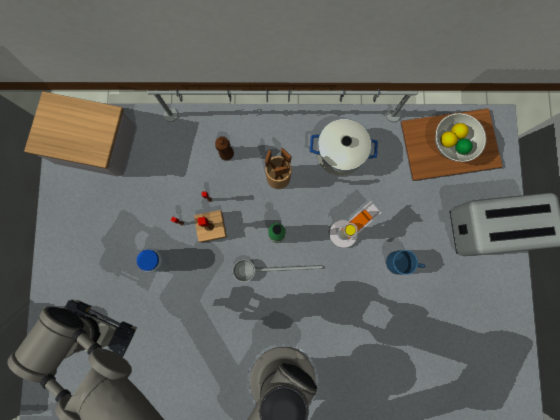

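The scene view shows three red-handled tampers: (370,255) in the bamboo block, and smaller ones at (341,292) and (399,300) standing on the counter. The one meant is in the block and is larger. The dispenser is at about (258,165) in scene and (346,232) in top, with its tray running to the upper right. I'll enlarge both to confirm.

Run:
```python
import cv2,numpy as np
s=cv2.imread("pics/scene0.png");t=cv2.imread("pics/top0.png")
def c(im,x,y,w,h,f): return cv2.resize(im[y:y+h,x:x+w],None,fx=f,fy=f,interpolation=cv2.INTER_CUBIC)
# each 400x300
a=c(t,160,182,80,60,5);b=c(t,320,192,80,60,5);d=c(s,320,222,100,100,4)[:300*2//2+100,:][:300];e=c(s,210,130,80,75,5)
d=c(s,320,225,100,100,3);d=cv2.copyMakeBorder(d,0,0,0,100,0);e=c(s,210,130,80,75,4);e=cv2.copyMakeBorder(e,0,0,0,80,0)
cv2.imwrite("pics/crop.png",np.vstack([np.hstack([a,b]),np.hstack([d,e])]))
```

```text
(no output)
```

View pics/crop.png

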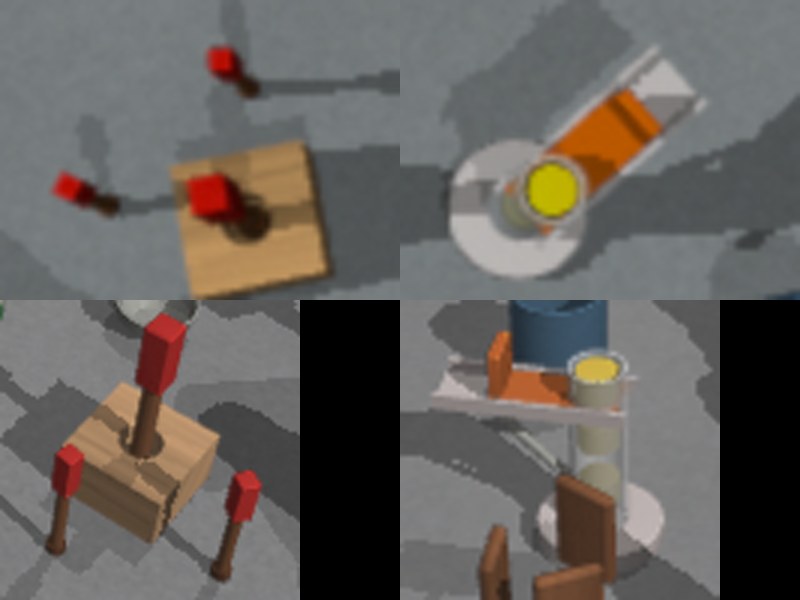

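The crop confirms it. The tamper in the block has the larger handle (crop (211,193)), and the two on the counter are clearly smaller decoys. The tube mouth is at crop (552,189), the tray end at (681,75), and there's a gap between the two stuck tablets.

```bash
cat > h.py <<'E'
import numpy as np
from rig import robot
def ray(name,uv,cal=None):
    c=cal or robot.get_calibration(name); f=210/np.tan(np.radians(c["vertical_fov"]/2))
    d=np.array([uv[0]-c["cx"],uv[1]-c["cy"]],float)
    if name=="wrist":
        r=np.hypot(*d); th=r/f; v=np.array([*(d/max(r,1e-9)*np.sin(th)),np.cos(th)])
    else: v=np.array([d[0]/f,d[1]/f,1])
    R=np.array(c["R"]); return -R.T@np.array(c["t"]),R.T@v
def at(name,uv,z,cal=None):
    o,v=ray(name,uv,cal); return (o+v*(z-o[2])/v[2])[:2]
def proj(name,X,cal=None):
    c=cal or robot.get_calibration(name); f=210/np.tan(np.radians(c["vertical_fov"]/2))
    p=np.array(c["R"])@np.array(X,float)+c["t"]
    if name=="wrist":
        r=np.hypot(p[0],p[1]); th=np.arctan2(r,p[2]); return c["cx"]+f*th*p[0]/r,c["cy"]+f*th*p[1]/r
    return c["cx"]+f*p[0]/p[2],c["cy"]+f*p[1]/p[2]
E
python3 - <<'E'
from h import *
np.set_printoptions(precision=1,suppress=True)
T=lambda x,y,ox,oy:((x+.5)/5-.5+ox,(y+.5)/5-.5+oy)
print("handle top",at("top",T(208,193,160,182),180),at("scene",(374.3,233.0),180))
print("hole top",at("top",T(250,222,160,182),50),at("scene",(320+140/3,225+143/3),50))
for p in [(171,168),(304,141),(328,272),(192,297)]: print("blk",at("top",T(*p,160,182),50))
m=at("top",T(152,189,320,192),155);e=at("top",T(281,75,320,192),132)
print("mouth",m,"scene",at("scene",(210+(597-400)/4,130+(368-300)/4),155),"foot",at("top",T(117,208,320,192),20),"trayend",e,np.hypot(*(e-m)),np.degrees(np.arctan2(*(e-m)[::-1])))
for n,p in dict(bottle=(278,230,205),spoon=(279,165,200),pot=(346,142,140)).items(): print(n,at("top",p[:2],p[2]))
E
```

```text
handle top [505.6 244.4] [507.9 243.5]
hole top [501.4 240.4] [508.4 245.4]
blk [537.7 294. ]
blk [555.9 205.6]
blk [468.  187.9]
blk [451.5 277.6]
mouth [ 479.8 -209. ] scene [ 484.4 -204.4] foot [ 479.6 -208.9] trayend [ 554.3 -296.8] 115.08804394494199 -49.67624032435736
bottle [473.5  12.7]
spoon [671.6   9.6]
pot [ 763.2 -206.2]
```

Top and scene agree: tamper at about (506.5,244), block centre (503,241). Dispenser at about (480,-208.5) with yaw of about -49.7° (tray length measured 115, given 116). I'll move above the tamper and look with the wrist camera.

```bash
python3 -m jog '[[0.037,-0.029,0.015,0],[0.074,-0.058,0.03,0],[0.110,-0.088,0.045,0],[0.147,-0.117,0.06,0],[0.183,-0.146,0.07,0]]' 0
python3 -m jog '[[0.037,-0.029,0,0],[0.074,-0.058,0,0],[0.110,-0.088,0,0],[0.110,-0.088,0,0],[0.110,-0.088,0,0]]'
python3 - <<'E'
from h import *
import cv2
c=robot.get_calibration("wrist");im=robot.camera("wrist")[:,:,::-1];cv2.imwrite("pics/w1.png",im)
print(c); u,v=proj("wrist",[506.5,244,180],c);print(u,v); u,v=int(u),int(v)
import pickle;pickle.dump(c,open("c1.pkl","wb"))
x0=max(u-75,0);y0=max(v-65,0);print(x0,y0)
cv2.imwrite("pics/w1c.png",cv2.resize(im[y0:y0+120,x0:x0+160],None,fx=5,fy=5,interpolation=cv2.INTER_CUBIC))
E
```

```text
time_s: 0.6
tool_pos: [397.8, 332.3, 297.6]
orientation: [0.0, 0.208, 0.978, 0.0]
contact_force: [0.5, 0.3, -0.2]
width: 92.0
finger_force: 0.0
time_s: 1.1
tool_pos: [506.7, 244.9, 295.9]
orientation: [-0.001, 0.209, 0.978, -0.0]
contact_force: [-0.5, -1.2, 0.2]
width: 91.8
finger_force: 0.0
{'vertical_fov': 65.70646984690485, 'cx': 283.4489651364816, 'cy': 209.79311198532807, 'R': array([[ 4.07344195e-01,  9.13274690e-01,  2.17539262e-04],
       [ 8.71854940e-01, -3.88940811e-01,  2.97647458e-01],
       [ 2.71918500e-01, -1.21055301e-01, -9.54675832e-01]]), 't': array([-430.67553587, -403.62054055,  348.91080891])}
281.76469702833356 205.97317599610034
206 140
```

View pics/w1c.png

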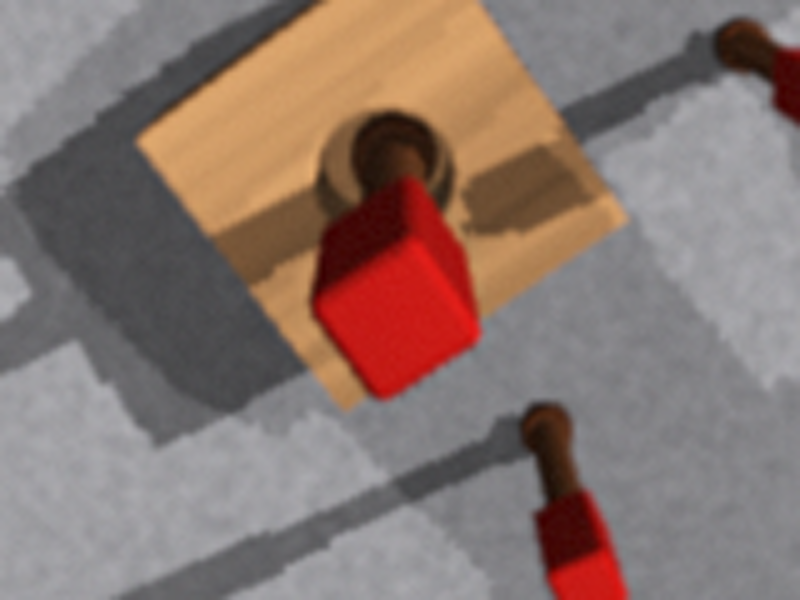

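The wrist crop shows the handle's top face with corners at about (315,304), (408,238), (481,331) and (385,400), the hole around (385,180), and a small tamper's handle near (580,545).

Run:
```python
from h import *
import pickle; c=pickle.load(open("c1.pkl","rb"))
T=lambda x,y:((x+.5)/5-.5+206,(y+.5)/5-.5+140)
P=[at("wrist",T(*p),180,c) for p in [(315,304),(408,238),(481,331),(385,400)]]
print(np.round(P,1),np.mean(P,0))
for i in range(4):
    d=P[(i+1)%4]-P[i];print(np.hypot(*d),np.degrees(np.arctan2(d[1],d[0])))
print("hole",at("wrist",T(386,180),50,c),"blk",[at("wrist",T(*p),50,c).round(1) for p in[(137,142),(350,412),(628,222)]])
print("small feet",at("wrist",T(547,430),0,c),at("wrist",T(742,45),0,c))
```

```text
[[497.2 235.6]
 [493.  255.2]
 [513.5 260.1]
 [518.3 239.5]] [505.50153466 247.60348631]
20.0664861943173 102.09536272386192
21.130826343932384 13.501564139691801
21.176970270684308 -76.83634207074896
21.527328531917767 -169.47046692959753
hole [505.707208   245.10532795] blk [array([470.7, 191.7]), array([558.5, 211.2]), array([540.7, 297.3])]
small feet [603.22246786 253.94864962] [519.37481718 349.33134842]
```

```bash
python3 -m jog '[[0,0,-0.02,0.045],[-0.001,0.001,-0.04,0.09],[-0.001,0.001,-0.06,0.135],[-0.001,0.001,-0.08,0.18],[-0.001,0.001,-0.09,0.202]]' 0
python3 -m jog '[[0,0,-0.01,0],[0,0,-0.03,0],[0,0,-0.05,0],[0,0,-0.07,0],[0,0,-0.07,0]]'
python3 -m jog '[[0,0,0,0],[0,0,0,0],[0,0,0,0],[0,0,0,0],[0,0,0,0]]' 1 45
python3 -m jog '[[0,0,0,0],[0,0,0,0],[0,0,0,0],[0,0,0,0],[0,0,0,0]]'
```

```text
time_s: 1.65
tool_pos: [503.3, 248.0, 205.2]
orientation: [-0.001, -0.111, 0.994, -0.0]
contact_force: [0.2, 0.6, -0.2]
width: 91.6
finger_force: 0.0
time_s: 2.15
tool_pos: [503.3, 247.0, 134.6]
orientation: [-0.002, -0.107, 0.994, -0.0]
contact_force: [-0.5, -0.1, -0.2]
width: 91.5
finger_force: 0.0
time_s: 2.65
tool_pos: [505.7, 246.7, 137.2]
orientation: [0.0, -0.108, 0.994, 0.0]
contact_force: [-0.2, -0.1, 0.1]
width: 56.6
finger_force: 0.0
time_s: 3.15
tool_pos: [505.5, 246.6, 136.7]
orientation: [-0.0, -0.108, 0.994, 0.0]
contact_force: [-0.0, -0.2, 0.8]
width: 23.6
finger_force: 44.8
```

```bash
python3 -m jog '[[0,0,0.02,0],[0,0,0.06,0],[0,0,0.105,0],[0,0,0.15,0],[0,0,0.195,0]]'
python3 -m jog '[[0,-0.02,0.035,0],[0,-0.06,0.038,0],[0,-0.105,0.038,0],[0,-0.15,0.038,0],[0,-0.195,0.038,0]]'
python3 -m jog '[[0,-0.045,0,0],[0,-0.09,0,0],[0,-0.135,0,0],[0,-0.18,0,0],[0,-0.225,0,0]]'
python3 -m jog '[[0,-0.03,0,0],[0,-0.055,0,0],[0.002,-0.067,0,0],[0.002,-0.067,0,0],[0.002,-0.067,0,0]]'
python3 - <<'E'
from h import *
import cv2,pickle
c=robot.get_calibration("wrist");im=robot.camera("wrist")[:,:,::-1]
s=robot.camera("scene")[:,:,::-1];t=robot.camera("top")[:,:,::-1]
pickle.dump(c,open("c2.pkl","wb"))
cv2.imwrite("pics/w2.png",im);cv2.imwrite("pics/s2.png",s);cv2.imwrite("pics/t2.png",t)
print(proj("wrist",[480.5,-208.5,155],c),proj("wrist",[480.5,-208.5,20],c))
o=robot.get_obs();print(o["time_s"],o["tool_pos"],o["contact_force"],o["width"])
E
```

```text
time_s: 3.65
tool_pos: [505.0, 246.5, 333.3]
orientation: [-0.0, -0.108, 0.994, -0.0]
contact_force: [0.6, 0.7, -1.1]
width: 24.1
finger_force: 44.8
time_s: 4.15
tool_pos: [505.0, 50.1, 369.6]
orientation: [-0.0, -0.108, 0.994, 0.0]
contact_force: [0.4, -0.3, -1.9]
width: 24.3
finger_force: 44.8
time_s: 4.65
tool_pos: [505.0, -175.1, 369.6]
orientation: [-0.0, -0.108, 0.994, 0.0]
contact_force: [1.7, 0.7, -1.0]
width: 23.9
finger_force: 44.8
time_s: 5.15
tool_pos: [507.6, -239.4, 369.6]
orientation: [-0.0, -0.108, 0.994, 0.001]
contact_force: [0.1, 0.9, -0.3]
width: 24.1
finger_force: 44.8
(np.float64(313.570374140202), np.float64(164.40773376395555)) (np.float64(305.6318460784394), np.float64(150.30127286039524))
5.3 [ 507.70490969 -239.00416906  370.05733203] [-0.33644808 -0.30773536 -1.19951887] 24.068992684243202
```

View pics/w2.png

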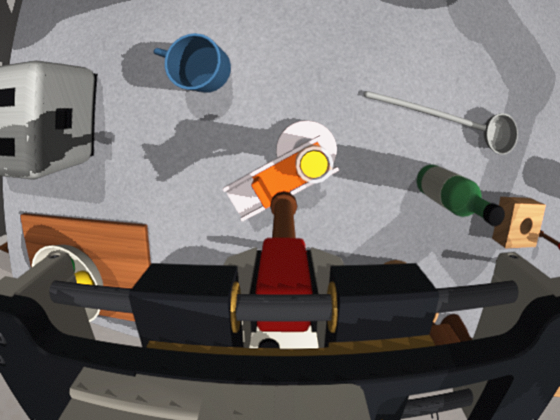

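The wrist view shows the tamper held upright, its foot at about (283,205). The tube mouth is at (314,164), matching the prediction of (313.6,164.4). Next I'll overlay the model to check the yaw, tab and foot offset.

Run:
```python
from h import *
import cv2,pickle
c=pickle.load(open("c2.pkl","rb"))
im=cv2.imread("pics/w2.png");s=cv2.imread("pics/s2.png");
ang=np.radians(-49.7);X=np.array([np.cos(ang),np.sin(ang),0]);Y=np.array([-X[1],X[0],0]);O=np.array([480.5,-208.5,0]);Z=np.array([0,0,1])
tc=np.array([507.7,-239.2,370-126.7])
def ring(C,r):return [C+r*np.array([np.cos(a),np.sin(a),0]) for a in np.linspace(0,6.28,40)]
P=[ring(O+155*Z,22),ring(O+20*Z,48),ring(tc,12),ring(tc+14*Z,12),
 [O+116*X+24.5*Y+132*Z,O+116*X-24.5*Y+132*Z],[O+62*X+17*Y+165*Z,O+72*X+17*Y+165*Z,O+72*X-17*Y+165*Z,O+62*X-17*Y+165*Z,O+62*X+17*Y+165*Z]]
def draw(name,im,cal,x0,y0,w,h,f):
    b=cv2.resize(im[y0:y0+h,x0:x0+w],None,fx=f,fy=f,interpolation=cv2.INTER_CUBIC)
    for L in P:
        q=np.array([[((u+.5-x0)*f,(v+.5-y0)*f)] for u,v in (proj(name,p,cal) for p in L)]).astype(np.int32)
        cv2.polylines(b,[q],False,(255,0,255),1)
    return b
a=draw("wrist",im,c,215,110,140,130,4.4)
u,v=proj("scene",[495,-225,190]);u,v=int(u),int(v)
b=draw("scene",s,None,u-30,v-55,60,150,3.8)
n=min(len(a),len(b));cv2.imwrite("pics/ov.png",np.hstack([a[:n],b[:n]])[:600,:800]);print(a.shape,b.shape)
```

```text
(572, 616, 3) (570, 228, 3)
```

View pics/ov.png

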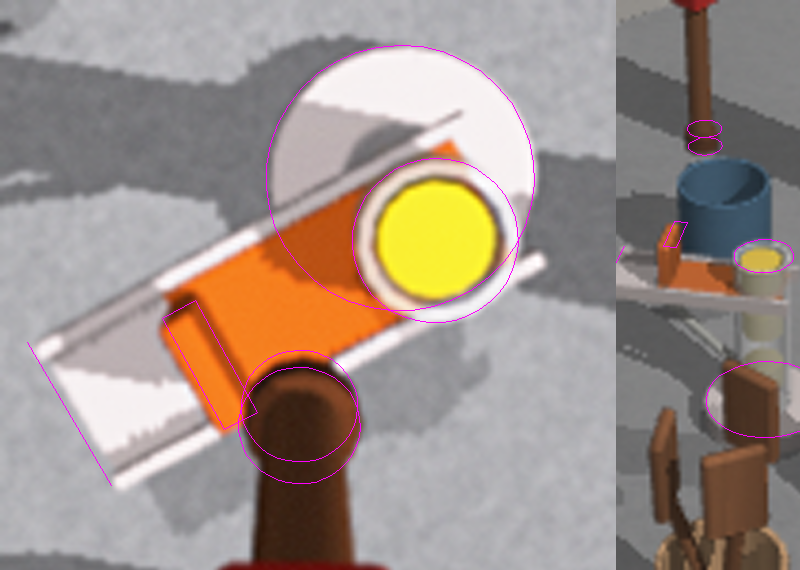

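The model overlay fits: mouth, foot, tab and tamper foot are all within about 2 mm. Now I'll lower the foot into the gap and push the gate open.

```bash
python3 -m jog '[[0,0,-0.03,0],[0,0,-0.06,0],[0,0,-0.09,0],[0,0,-0.105,0],[0,0,-0.105,0]]'
python3 -m jog '[[0.004,-0.005,0,0],[0.008,-0.009,0,0],[0.013,-0.015,0,0],[0.017,-0.020,0,0],[0.021,-0.025,0,0]]'
python3 -m jog '[[0.004,-0.004,0,0],[0.007,-0.008,0,0],[0.010,-0.012,0,0],[0.012,-0.014,0,0],[0.012,-0.014,0,0]]'
```

```text
time_s: 5.8
tool_pos: [506.6, -238.8, 262.7]
orientation: [-0.002, -0.108, 0.994, 0.002]
contact_force: [0.4, 0.1, -1.2]
width: 24.0
finger_force: 44.8
time_s: 6.3
tool_pos: [528.9, -265.6, 265.0]
orientation: [0.0, -0.108, 0.994, 0.0]
contact_force: [-0.5, 2.8, 0.2]
width: 24.2
finger_force: 44.8
time_s: 6.8
tool_pos: [540.8, -279.9, 264.5]
orientation: [0.0, -0.108, 0.994, -0.0]
contact_force: [-0.9, 0.7, -1.1]
width: 24.0
finger_force: 44.8
```

```bash
python3 -m jog '[[0.001,-0.001,0,0],[0.001,-0.0015,0,0],[0.002,-0.002,0,0],[0.002,-0.002,0,0],[0.002,-0.002,0,0]]'
python3 -m jog '[[0.001,-0.001,0,0],[0.001,-0.0015,0,0],[0.002,-0.002,0,0],[0.002,-0.002,0,0],[0.002,-0.002,0,0]]'
```

```text
time_s: 7.3
tool_pos: [541.6, -280.5, 264.6]
orientation: [-0.001, -0.108, 0.994, 0.001]
contact_force: [-4.6, 4.3, 0.6]
width: 23.9
finger_force: 44.8
time_s: 7.8
tool_pos: [542.5, -281.2, 264.6]
orientation: [-0.002, -0.108, 0.994, 0.003]
contact_force: [-7.8, 7.6, 3.4]
width: 24.0
finger_force: 44.9
```

Open stop reached: 11 N against 2 N of gate friction, with the foot at 94–95 mm as expected. I'll back off, rise and go over the mouth, then look.

```bash
python3 -m jog '[[-0.004,0.005,0,0],[-0.008,0.010,0,0],[-0.008,0.010,0.015,0],[-0.008,0.010,0.035,0],[-0.008,0.010,0.055,0]]'
python3 -m jog '[[-0.014,0.016,0,0],[-0.028,0.033,0,0],[-0.042,0.049,0,0],[-0.056,0.065,0,0],[-0.056,0.065,0,0]]'
python3 -m jog '[[0,0,0,0],[0,0,0,0],[0,0,0,0],[0,0,0,0],[0,0,0,0]]'
cat > ov.py <<'E'
from h import *
import cv2,sys
def main(tag,tz,gate):
    np.set_printoptions(precision=1,suppress=True)
    o=robot.get_obs();c=robot.get_calibration("wrist");im=robot.camera("wrist")[:,:,::-1];s=robot.camera("scene")[:,:,::-1]
    ang=np.radians(-49.7);X=np.array([np.cos(ang),np.sin(ang),0]);Y=np.array([-X[1],X[0],0]);O=np.array([480.5,-208.5,0]);Z=np.array([0,0,1])
    tc=np.array(o["tool_pos"])-tz*Z;print(o["tool_pos"],o["contact_force"])
    ring=lambda C,r:[C+r*np.array([np.cos(a),np.sin(a),0]) for a in np.linspace(0,6.28,40)]
    P=[ring(O+155*Z,22),ring(tc,12),ring(tc+14*Z,12),[O+(g+gate)*X+h*Y+165*Z for g,h in((62,17),(72,17),(72,-17),(62,-17),(62,17))]]
    def draw(name,im,cal,x0,y0,w,h,f):
        b=cv2.resize(im[y0:y0+h,x0:x0+w],None,fx=f,fy=f,interpolation=cv2.INTER_CUBIC)
        for L in P:
            q=np.array([[((u+.5-x0)*f,(v+.5-y0)*f)] for u,v in (proj(name,p,cal) for p in L)]).astype(np.int32)
            cv2.polylines(b,[q],False,(255,0,255),1)
        return b
    u,v=map(int,proj("wrist",O+155*Z,c));a=draw("wrist",im,c,u-80,max(v-70,0),110,140,4)
    u,v=map(int,proj("scene",O+120*Z));b=draw("scene",s,None,u-50,v-50,85,140,4)
    cv2.imwrite(f"pics/{tag}.png",np.hstack([a,b]))
main(sys.argv[1],float(sys.argv[2]),float(sys.argv[3]))
E
python3 ov.py ov2 126.7 44
```

```text
time_s: 8.3
tool_pos: [536.7, -273.6, 320.7]
orientation: [0.001, -0.108, 0.994, -0.001]
contact_force: [0.6, -0.7, -2.1]
width: 23.8
finger_force: 44.8
time_s: 8.8
tool_pos: [479.7, -207.0, 320.9]
orientation: [0.001, -0.108, 0.994, -0.001]
contact_force: [-0.2, -0.4, -0.6]
width: 24.2
finger_force: 44.8
time_s: 9.3
tool_pos: [480.7, -208.7, 319.5]
orientation: [-0.0, -0.108, 0.994, 0.0]
contact_force: [0.0, 0.6, -1.5]
width: 23.8
finger_force: 44.8
[ 480.7 -208.7  319.5] [ 0.   0.6 -1.5]
```

View pics/ov2.png

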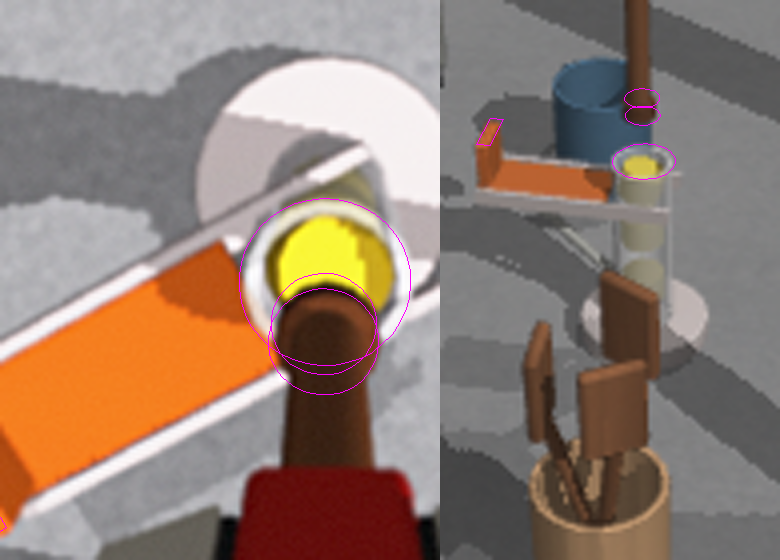

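The gate is fully open, with the tab at the predicted spot in scene (488,135). The loose tablet still sits or hangs in the mouth at crop (640,163). The foot is about 1–3 mm toward +x of the axis, so I'll trim by -1.5 mm and push down with a firm grip.

```bash
python3 -m jog '[[-0.0015,0,-0.01,0],[-0.0015,0,-0.02,0],[-0.0015,0,-0.03,0],[-0.0015,0,-0.038,0],[-0.0015,0,-0.045,0]]' 1 60
python3 -m jog '[[0,0,-0.005,0],[0,0,-0.01,0],[0,0,-0.015,0],[0,0,-0.02,0],[0,0,-0.025,0]]'
```

```text
time_s: 9.9
tool_pos: [478.8, -208.2, 273.7]
orientation: [-0.0, -0.108, 0.994, 0.0]
contact_force: [-0.3, -0.5, -1.3]
width: 23.6
finger_force: 59.8
time_s: 10.4
tool_pos: [479.1, -208.4, 249.9]
orientation: [0.0, -0.108, 0.994, -0.0]
contact_force: [-1.8, -0.6, 2.2]
width: 23.5
finger_force: 59.8
```

```bash
python3 -m jog '[[0,0,-0.004,0],[0,0,-0.008,0],[0,0,-0.012,0],[0,0,-0.016,0],[0,0,-0.02,0]]'
python3 -m jog '[[0,0,-0.003,0],[0,0,-0.006,0],[0,0,-0.009,0],[0,0,-0.012,0],[0,0,-0.015,0]]'
python3 -m jog '[[0,0,-0.001,0],[0,0,-0.002,0],[0,0,-0.003,0],[0,0,-0.003,0],[0,0,-0.003,0]]'
```

```text
time_s: 10.9
tool_pos: [479.1, -208.4, 229.6]
orientation: [0.0, -0.108, 0.994, -0.0]
contact_force: [0.9, 0.9, 5.8]
width: 23.7
finger_force: 59.8
time_s: 11.4
tool_pos: [479.2, -208.4, 215.1]
orientation: [0.0, -0.108, 0.994, -0.0]
contact_force: [-0.7, 0.3, 6.5]
width: 23.7
finger_force: 59.8
time_s: 11.9
tool_pos: [479.2, -208.4, 212.6]
orientation: [0.001, -0.108, 0.994, -0.0]
contact_force: [-1.9, 0.6, 8.6]
width: 23.6
finger_force: 59.8
```

```bash
python3 -m jog '[[0,0,-0.001,0],[0,0,-0.0015,0],[0,0,-0.002,0],[0,0,-0.002,0],[0,0,-0.002,0]]'
python3 -m jog '[[0,0,-0.0005,0],[0,0,-0.001,0],[0,0,-0.0015,0],[0,0,-0.002,0],[0,0,-0.002,0]]'
```

```text
time_s: 12.4
tool_pos: [479.4, -208.4, 212.6]
orientation: [0.001, -0.108, 0.994, -0.001]
contact_force: [-4.1, 2.5, 21.5]
width: 23.5
finger_force: 59.8
time_s: 12.9
tool_pos: [479.6, -208.5, 212.5]
orientation: [0.002, -0.108, 0.994, -0.001]
contact_force: [-7.2, 4.8, 33.6]
width: 23.7
finger_force: 59.8
```

Packed: TCP at 212.5 (expected 212.7), 34 N. I'll hold, withdraw, go round beyond the tab, and look for verification.

```bash
python3 -m jog '[[0,0,0,0],[0,0,0,0],[0,0,0,0],[0,0,0,0],[0,0,0,0]]'
python3 -m jog '[[0,0,0.005,0],[0,0,0.025,0],[0,0,0.055,0],[0,0,0.085,0],[0,0,0.112,0]]'
python3 -m jog '[[0,0,0.01,0],[0.023,-0.027,0.01,0],[0.047,-0.055,0.01,0],[0.071,-0.083,0.01,0],[0.095,-0.111,0.01,0]]'
python3 -m jog '[[0,0,0,0],[0,0,0,0],[0,0,0,0],[0,0,0,0],[0,0,0,0]]'
python3 ov.py ov3 126.7 44
```

```text
time_s: 13.4
tool_pos: [479.6, -208.5, 212.5]
orientation: [0.002, -0.108, 0.994, -0.002]
contact_force: [-6.3, 4.2, 33.9]
width: 23.7
finger_force: 59.8
time_s: 13.9
tool_pos: [478.9, -208.3, 320.3]
orientation: [-0.0, -0.108, 0.994, 0.0]
contact_force: [0.3, -0.7, -1.1]
width: 23.7
finger_force: 59.8
time_s: 14.4
tool_pos: [574.6, -320.3, 327.8]
orientation: [-0.001, -0.108, 0.994, 0.001]
contact_force: [1.1, 1.2, -1.0]
width: 24.1
finger_force: 59.8
time_s: 14.9
tool_pos: [573.7, -318.6, 330.7]
orientation: [0.0, -0.108, 0.994, -0.0]
contact_force: [0.2, 0.7, -1.3]
width: 23.9
finger_force: 59.8
[ 573.7 -318.6  330.7] [ 0.2  0.7 -1.3]
```

View pics/ov3.png

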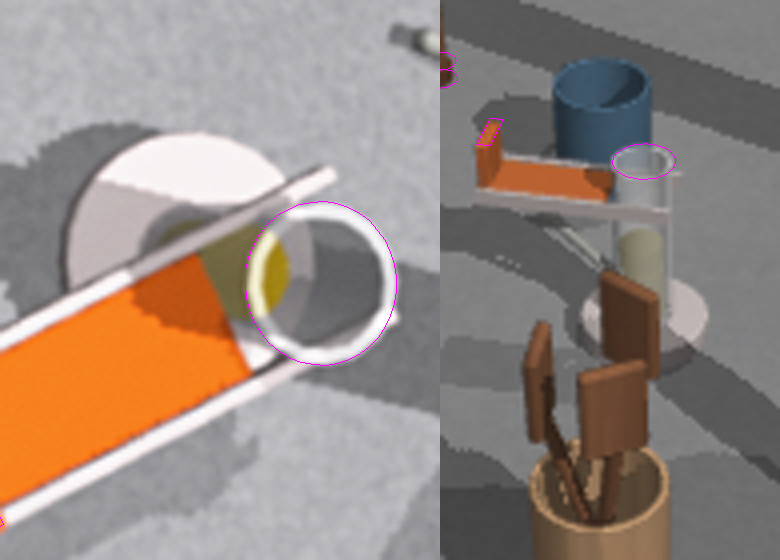

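All three tablets form one packed column at the bottom (scene crop (640,270)) and the bore is clear. Next, lower beyond the tab and push the gate shut.

```bash
python3 -m jog '[[0,0,-0.02,0],[0,0,-0.045,0],[0,0,-0.065,0],[0,0,-0.065,0],[0,0,-0.065,0]]'
python3 -m jog '[[-0.005,0.006,0,0],[-0.01,0.012,0,0],[-0.015,0.018,0,0],[-0.021,0.025,0,0],[-0.026,0.031,0,0]]'
python3 -m jog '[[-0.004,0.005,0,0],[-0.008,0.010,0,0],[-0.012,0.014,0,0],[-0.0135,0.0155,0,0],[-0.0135,0.0155,0,0]]'
python3 -m jog '[[-0.001,0.001,0,0],[-0.0015,0.0015,0,0],[-0.002,0.002,0,0],[-0.002,0.002,0,0],[-0.002,0.002,0,0]]'
```

```text
time_s: 15.5
tool_pos: [574.1, -319.3, 265.5]
orientation: [0.0, -0.108, 0.994, -0.0]
contact_force: [-0.3, -0.1, -1.3]
width: 23.6
finger_force: 59.8
time_s: 16.0
tool_pos: [547.7, -288.0, 265.6]
orientation: [0.001, -0.108, 0.994, -0.001]
contact_force: [1.0, -2.0, -1.1]
width: 24.2
finger_force: 59.8
time_s: 16.5
tool_pos: [534.3, -272.4, 264.7]
orientation: [-0.0, -0.108, 0.994, 0.0]
contact_force: [0.2, -0.2, -0.9]
width: 23.9
finger_force: 59.8
time_s: 17.0
tool_pos: [533.5, -271.8, 264.8]
orientation: [0.001, -0.108, 0.994, -0.001]
contact_force: [4.2, -3.6, -2.7]
width: 23.8
finger_force: 59.8
```

```bash
python3 -m jog '[[-0.001,0.001,0,0],[-0.0015,0.0015,0,0],[-0.002,0.002,0,0],[-0.002,0.002,0,0],[-0.002,0.002,0,0]]'
```

```text
time_s: 17.5
tool_pos: [532.6, -271.2, 265.0]
orientation: [0.002, -0.107, 0.994, -0.003]
contact_force: [8.0, -7.7, -6.0]
width: 23.9
finger_force: 59.8
```

Gate on its shut stop (11 N). I'll back off, rise and carry the tamper back over the block.

```bash
python3 -m jog '[[0.005,-0.006,0,0],[0.0095,-0.010,0,0],[0.0095,-0.010,0.03,0],[0.0095,-0.010,0.07,0],[0.0095,-0.010,0.105,0]]'
python3 -m jog '[[-0.004,0.04,0,0],[-0.008,0.085,0,0],[-0.012,0.13,0,0],[-0.016,0.175,0,0],[-0.02,0.22,0,0]]'
python3 -m jog '[[-0.004,0.045,0,0],[-0.008,0.09,0,0],[-0.012,0.135,0,0],[-0.0145,0.18,0,0],[-0.0145,0.225,0,0]]'
python3 -m jog '[[0,0.04,0,0],[0,0.07,0,0],[0,0.0805,0,0],[0,0.0805,-0.04,0],[0,0.0805,-0.08,0]]'
python3 -m jog '[[0,0,-0.02,0],[0,0,-0.04,0],[0,0,-0.05,0],[0,0,-0.05,0],[0,0,-0.05,0]]'
python3 - <<'E'
from h import *
import cv2
o=robot.get_obs();c=robot.get_calibration("wrist");im=robot.camera("wrist")[:,:,::-1];s=robot.camera("scene")[:,:,::-1]
tp=np.array(o["tool_pos"]);print(o["time_s"],tp)
ring=lambda C,r:[np.array(C)+r*np.array([np.cos(a),np.sin(a),0]) for a in np.linspace(0,6.28,40)]
P=[ring(tp-[0,0,126.7],12),ring([505.5,244.8,50],17.5)]
def draw(name,im,cal,X,l,t,w,h,f):
    u,v=map(int,proj(name,X,cal));x0,y0=u-l,max(v-t,0)
    b=cv2.resize(im[y0:y0+h,x0:x0+w],None,fx=f,fy=f,interpolation=cv2.INTER_CUBIC)
    for L in P:
        q=np.array([[((u+.5-x0)*f,(v+.5-y0)*f)] for u,v in (proj(name,p,cal) for p in L)]).astype(np.int32);cv2.polylines(b,[q],False,(255,0,255),1)
    return b
u,v=map(int,proj("scene",[480.5,-208.5,120]));g=cv2.resize(s[v-40:v+40,u-50:u+30],(200,200),interpolation=cv2.INTER_CUBIC)
a=draw("wrist",im,c,[505.5,244.8,50],40,40,80,100,5);b=draw("scene",s,None,[505.5,244.8,50],25,75,50,125,4)
cv2.imwrite("pics/b1.png",np.hstack([a,b,np.vstack([g,np.zeros((300,200,3),np.uint8)])]))
E
```

```text
time_s: 18.0
tool_pos: [539.5, -278.4, 370.7]
orientation: [-0.001, -0.108, 0.994, 0.001]
contact_force: [0.9, 0.9, -0.3]
width: 23.9
finger_force: 59.8
time_s: 18.5
tool_pos: [519.0, -57.0, 369.3]
orientation: [-0.001, -0.108, 0.994, 0.001]
contact_force: [1.2, 0.1, -1.4]
width: 23.7
finger_force: 59.8
time_s: 19.0
tool_pos: [504.3, 167.9, 369.6]
orientation: [-0.001, -0.108, 0.994, 0.0]
contact_force: [-0.4, 0.3, -1.3]
width: 23.5
finger_force: 59.8
time_s: 19.5
tool_pos: [505.5, 246.6, 289.2]
orientation: [0.001, -0.108, 0.994, -0.0]
contact_force: [0.8, 0.6, -2.4]
width: 23.8
finger_force: 59.8
time_s: 20.0
tool_pos: [505.9, 246.4, 240.5]
orientation: [0.0, -0.108, 0.994, 0.0]
contact_force: [0.1, -0.0, -0.6]
width: 23.5
finger_force: 59.8
20.0 [505.89228648 246.44005122 240.54802571]
```

View pics/b1.png

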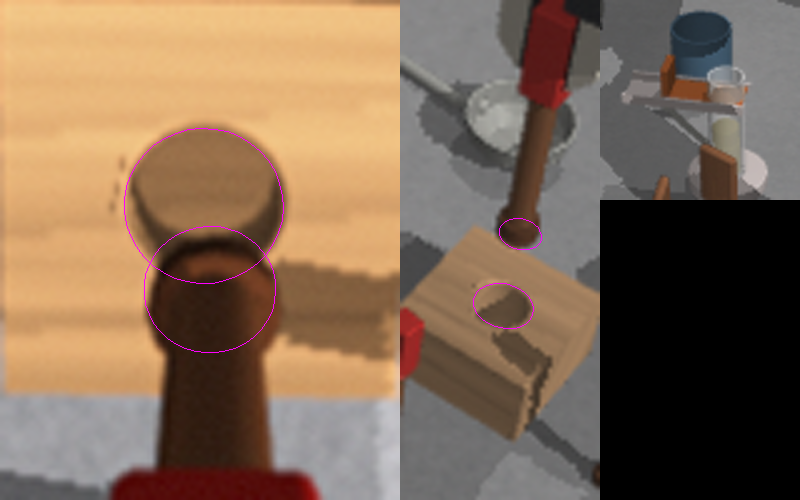

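The foot sits about 2 mm (+x) and 2.5 mm (+y) off the hole centre. The inset shows the gate shut with the packed column below it. I'll correct and lower.

```bash
python3 -m jog '[[-0.002,-0.0025,0,0],[-0.002,-0.0025,-0.02,0],[-0.002,-0.0025,-0.035,0],[-0.002,-0.0025,-0.05,0],[-0.002,-0.0025,-0.06,0]]'
python3 -m jog '[[0,0,-0.01,0],[0,0,-0.02,0],[0,0,-0.03,0],[0,0,-0.038,0],[0,0,-0.041,0]]'
python3 -m jog '[[0,0,-0.001,0],[0,0,-0.002,0],[0,0,-0.002,0],[0,0,-0.002,0],[0,0,-0.002,0]]'
```

```text
time_s: 20.6
tool_pos: [503.2, 244.0, 179.3]
orientation: [-0.0, -0.108, 0.994, -0.0]
contact_force: [-0.1, -0.4, -1.5]
width: 23.7
finger_force: 59.8
time_s: 21.1
tool_pos: [503.1, 244.0, 137.7]
orientation: [-0.001, -0.108, 0.994, -0.0]
contact_force: [0.5, -0.1, -0.7]
width: 23.7
finger_force: 59.8
time_s: 21.6
tool_pos: [503.6, 244.2, 137.0]
orientation: [0.0, -0.108, 0.994, 0.0]
contact_force: [0.7, -0.9, -1.8]
width: 23.4
finger_force: 59.8
```

```bash
python3 -m jog '[[0,0,-0.0005,0],[0,0,-0.001,0],[0,0,-0.0015,0],[0,0,-0.0015,0],[0,0,-0.0015,0]]'
```

```text
time_s: 22.1
tool_pos: [503.8, 244.2, 136.7]
orientation: [0.001, -0.108, 0.994, 0.0]
contact_force: [-1.7, -1.1, 8.3]
width: 23.9
finger_force: 59.8
```

Floor contact (8 N at TCP 136.7, the same height as at the grasp). I'll release partway first and then fully, then rise straight up.

```bash
python3 -m jog '[[0,0,0.001,0],[0,0,0.001,0],[0,0,0.001,0],[0,0,0.001,0],[0,0,0.001,0]]' 0.5 20
python3 -m jog '[[0,0,0,0],[0,0,0,0],[0,0,0,0],[0,0,0,0],[0,0,0,0]]' 0
python3 -m jog '[[0,0,0.01,0],[0,0,0.03,0],[0,0,0.06,0],[0,0,0.1,0],[0,0,0.14,0]]'
python3 -m jog '[[-0.04,0.03,0.02,0],[-0.08,0.06,0.02,0],[-0.11,0.08,0.02,0],[-0.11,0.08,0.02,0],[-0.11,0.08,0.02,0]]'
python3 - <<'E'
from h import *
import cv2
o=robot.get_obs();print(o["time_s"],o["tool_pos"],o["contact_force"])
s=robot.camera("scene")[:,:,::-1];t=robot.camera("top")[:,:,::-1]
r=lambda i,x,y,w,h,W,H:cv2.resize(i[y:y+h,x:x+w],(W,H),interpolation=cv2.INTER_CUBIC)
cv2.imwrite("pics/end.png",np.hstack([r(s,205,110,220,220,500,500),np.vstack([r(t,165,190,90,75,300,250),r(t,310,190,90,75,300,250)])]))
E
```

```text
time_s: 22.6
tool_pos: [503.4, 244.1, 136.1]
orientation: [-0.0, -0.108, 0.994, 0.0]
contact_force: [-1.2, -0.2, -0.1]
width: 45.6
finger_force: 0.0
time_s: 23.1
tool_pos: [503.5, 244.2, 136.2]
orientation: [0.0, -0.108, 0.994, 0.0]
contact_force: [-1.1, 0.1, 0.1]
width: 81.2
finger_force: 0.0
time_s: 23.6
tool_pos: [503.2, 244.1, 278.3]
orientation: [0.0, -0.108, 0.994, 0.0]
contact_force: [0.9, 0.9, 0.9]
width: 92.0
finger_force: 0.0
time_s: 24.1
tool_pos: [393.2, 324.5, 297.2]
orientation: [0.001, -0.109, 0.994, 0.0]
contact_force: [0.2, -0.4, 0.2]
width: 91.8
finger_force: 0.0
24.1 [393.19825858 324.48692085 297.18701925] [ 0.21861139 -0.3863827   0.16817971]
```

View pics/end.png

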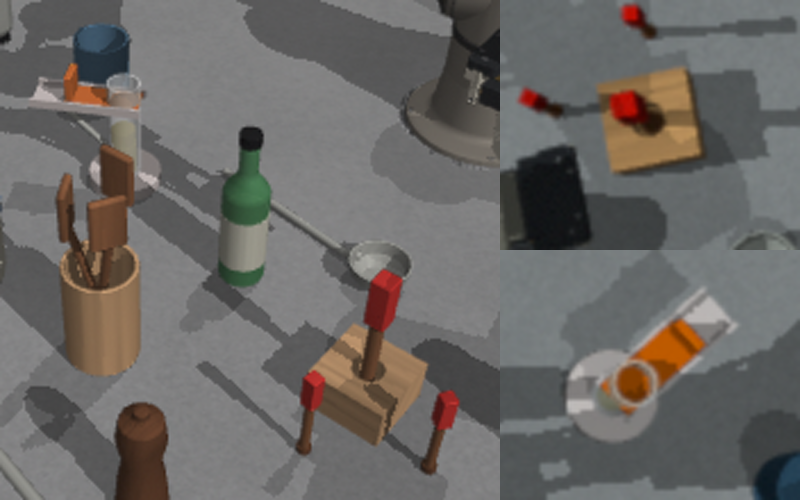

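The tamper stands upright in its block (380,330), the gate is shut across the bore, the tablets are packed, and everything else is in place.

```bash
python3 -c "
from rig import robot
print(robot.close_job())"
```

```text
the job is handed in; nothing more can be done
None
```

The job is done and handed in at about 24 s: gate opened, all three tablets packed and pressed at about 34 N, gate pushed shut, and the tamper standing released in its block.

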